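Pull the big knob cap off a dryer control panel

TASK

Take the fork puller from its stand, slide its fork gently under the skirt of the big knob cap on the dryer's control panel, and pull the cap straight up until it pops off its stem. Carry the cap level on the fork and set it down right way up in the white tray, then leave the puller standing upright on its fork on the worktop. Work the cap only with the puller, do not touch it with the fingers, do not press hard on the panel, and leave the other things alone.

Things in the scene. Friction and masses are not known exactly. Their poses are not given: they have to be found in the camera images.
- puller: Fork puller, a C-shaped steel tool, 0.22 kg, hanging with its arm on the stand's post, the post in the fork's slot: lift it straight up. Origin: centre of its upright black grip, 22 x 22 x 46 mm, z up, x where the fork points. 22 mm below the grip is the steel arm, from x = -43 to +20 mm. The fork lies flat under the grip (see puller_clamp). Put down, it stands by itself on its fork.
- puller_clamp (a point): Clamp sleeve of the puller's spine, 33.5 mm behind and 48 mm below the grip's centre. The spine (front face at x = -29 mm from the grip) is clamped at an unknown height, firm in use: the fork's underside is 117 to 141 mm below the grip's centre, not measured, so feel for it. Tines 8 wide, 4 thick, slot 30 wide, from x = -13.5 (closed end) to tips at +31 mm; rear end -37.5 mm.
- stand: Wooden tool stand, fixed: foot plate 110 x 80 x 8 mm with a post 24 x 22 mm, 110 mm high in all; the puller hangs on it with the same yaw. Origin: centre of the underside, z up.
- panel: Dryer control panel lying face up, fixed: 170 (x) x 190 (y) mm. Its flat grey face, 45 mm above the origin (centre of the underside), over x -77..77, y -87..87 mm, sits on rubber mounts and gives about 1 mm per 8 N pressed. A small fixed white knob (28 mm wide, 13 high) at x = 20, y = -55 mm and two white keys (3 mm high) at x = -45, y = -68 and -42 mm stay on it.
- stem_foot (a point): Foot of the big cap's stem (9 mm thick, 24 mm high) on the panel's face, at panel x = +20, y = +30 mm, z = 45 mm. From here towards the panel's -x edge the face is bare for 90 mm. Sprung balls in the stem hold the cap: it lets go after 2 to 4 mm of lift at roughly 8 to 20 N, and is clear of the stem after 25 mm.
- cap_centre (a point): Centre, 15 mm above its underside, of the big white knob cap: skirt 51 mm wide, 30 mm high in all, 0.03 to 0.06 kg, z up. A hub 24 mm wide reaches 8 mm down under the skirt and stands on the panel's face, so an 8 mm gap runs all round under the skirt: the tines fit in it either side of the hub. Set down on a flat surface it stands on its hub with the same gap.
- parts_tray: White open tray, fixed: 226 (x) x 178 (y) mm, rim 24 mm high, flat floor 214 x 166 mm, 5 mm above the origin (centre of the underside). The cap goes anywhere on its floor.
- dial_timer: White kitchen timer 68 x 68 x 49 mm, bystander; origin centre of the underside.
- sewing_tape: Round tape measure 52 x 56 x 18 mm, bystander; origin centre of the underside.
- spool_3: Thread spool 33 x 33 x 46 mm, bystander; origin centre of the underside.
Things that resemble listed ones, but are neither listed nor needed, are in the scene too. What is shaped like the puller but blue or green is not meant.

How it is judged:
By the outcome, as a careful person would: the job done as asked, in the order asked, and still so for the second after the job is handed in, with the robot touching nothing.
It also fails if it takes over 72 s, if anything falls off the work surface, if the arm or the gripper's body presses on something with over 40 N, if the wrist force passes 120 N, or if a joint passes its speed limit or range.

ROBOT

A 7-joint arm with a two-finger parallel gripper is mounted at the origin on a cart in front of the work surface, level with it; the furniture and walls round the work are solid. World frame = base frame: x ahead of the robot, y to its left, z up, the work surface at z = 0. Lengths are in m, angles in rad, forces in N, time in s.
With the tool pointing down it reaches from about 0.4 to 0.925 m from the base axis. Payload 5.6 kg.
Tool frame: the origin (TCP) lies at the very end of the fingers, on their centre line; the grasp point (between the pads) lies 19 mm behind it; z points along the fingers, y is the line along which they close (so a half turn about z gives the same grasp; the last joint's range is limited). The gripper opens to 85 mm and grips with 20 to 120 N. Pads are 22 mm wide; open, the fingers measure 114 mm over their backs; the gripper's body (76 mm by 85 mm) begins 54 mm behind the grasp point. The pads swing forward as they close: fully open they stand 13 mm farther back than shut.
Start: joints at [1.253, 0.468, -0.012, 1.603, 0.006, 1.071, -0.056], TCP at [0.176, -0.626, 0.199] pointing down, gripper open.
Joint ranges: [-2.53, 2.53], [-0.31, 2.02], [-1.57, 1.55], [0.28, 2.44], [-1.29, 4.43], [0.15, 1.84], [-2.92, 2.92]. Speed limits (rad/s): [2.57, 2.57, 3.14, 3.14, 3.14, 3.14, 3.14].

INTERFACE

Orientations are given as a unit quaternion [x, y, z, w].
In Python, from plant import telemetry, read_camera, job gives the robot as it stands. The module is installed in compiled form; this text tells all that it offers.
- The arm moves only by the tool send_rows, never from a script. Its argument "increments" is a list of rows, each an object with "claw": the gripper command: -1 is fully open, 1 is shut, values between are in proportion; "travel": the shift along the tool's x, y, z in cm, a list of three; "spin": the turn about the tool's z in degrees. A call has 1 to 8 rows; each row shifts and turns the commanded pose from where the row before left it, along the tool's axes as they then stand; what a row does not reach is not made up. A row lasts 1/8 s, in which the tool goes at most 62.5 mm and 10.7 degrees, less where a joint would pass 70% of its speed; a pose out of reach is approached as far as the arm can. A call with a gripper value outside its range is refused whole. The fingers move at their own pace and stop on an object; "newtons" is the grip in N (left out, the last holds). Time passes only in rows, so rows that do not move let the fingers close. It gives the time, the measured TCP pose, the force, the opening and the grip force at its end, in the units of the state.
- telemetry.state(): the state, without advancing time (a new reading comes with each control period).
- read_camera(name): name is "side" or "top"; returns a dict with "color" (420x560x3 uint8, blue, green, red), "camera_matrix" (3x3 intrinsics, pixels), "dist_coeffs" ([k1, k2, p1, p2, k3] as OpenCV has them; the pictures are not rectified), "rvec" (rotation vector, rad) and "tvec" (3), from world to camera coordinates, as OpenCV has them. Camera axes: x right, y down, z forward; pixel columns grow to the right and rows downward; lengths in m; the calibration is good to about 2 mm. A picture is of the moment at which its call begins. There is no depth.
- job.finish_job(): hands the job in; it is judged then, once.
The state is a dict: "clock": time; "joints": joint angles; "qvel": joint speeds; "joint_torque": joint torques, N m; "eef_pos": TCP position; "ee_rot": TCP orientation; "contact_force": force on the tool from outside, world axes, zero at the start; "torque": the same for the moment, N m; "finger_gap": opening from 0.0 (shut) to 1.0 (fully open); "finger_force": force on a finger pad.
Only numpy, scipy, OpenCV 4.12 (cv2) and the standard library are available. Lean on these libraries where they do the work, as an engineer would, in place of code of your own. Each camera call takes 0.05 s, during which the arm holds its last target. There are 200 camera calls.

## Working session

There is one attempt and no reset: what is moved stays moved. The work goes in short steps, Python scripts to look and compute and a tool call to move; the robot and the scene stay as the last step left them, time stands still between calls to the robot, and variables do not carry over. Pictures are saved under pics/ and viewed, at most 10 in all, crops included, and the job is handed in when it is done.

Besides the shell and the picture viewer there is one more tool, called after ">>>" as a command line: name --argument value ..., lists and objects as JSON in quotes. send_rows: Moves the arm, as the interface text tells. Its arguments: {"type":"object","properties":{"increments":{"type":"array"},"newtons":{"type":"number"}},"required":["increments"]}

```bash
mkdir -p pics
cat > h.py <<'E'
import numpy as np,cv2
from plant import telemetry, read_camera, job
def snap(n,f):
    c=read_camera(n); cv2.imwrite('pics/'+f,c['color']); np.savez(f'{n}.npz',K=c['camera_matrix'],d=c['dist_coeffs'],r=c['rvec'],t=c['tvec'],img=c['color']); return c
def ray(n,uv):
    c=np.load(n+'.npz'); R=cv2.Rodrigues(c['r'])[0]; t=c['t'].reshape(3)
    p=cv2.undistortPoints(np.array([[uv]],float),c['K'],c['d'])[0,0]
    return -R.T@t, R.T@np.array([p[0],p[1],1])
def atz(n,uv,z):
    o,d=ray(n,uv); return o+d*(z-o[2])/d[2]
def proj(n,P):
    c=np.load(n+'.npz'); return cv2.projectPoints(np.array(P,float).reshape(-1,1,3),c['r'],c['t'],c['K'],c['d'])[0].reshape(-1,2)
def crop(n,f,x0,y0,x1,y1,s):
    im=np.load(n+'.npz')['img'][y0:y1,x0:x1]; cv2.imwrite('pics/'+f,cv2.resize(im,None,fx=s,fy=s,interpolation=cv2.INTER_CUBIC))
E
python3 - <<'E'
from h import *
a=snap('top','t0.png');b=snap('side','s0.png')
s=telemetry.state();print(s['eef_pos'],s['ee_rot'],s['finger_gap'])
for n in('top','side'): print(n,ray(n,(280,210)))
E
```

```text
[ 0.17616707 -0.62507266  0.19820874] [ 9.90576564e-01  1.36957633e-01 -1.71721212e-04 -8.05503010e-04] 1.0004920214417583
top (array([ 0.31264477, -0.11289321,  1.30831081]), array([ 0.21123482,  0.04482011, -0.97667404]))
side (array([0.45747594, 0.36338445, 1.0435243 ]), array([ 0.12416377, -0.46033991, -0.87917052]))
```

View pics/t0.png

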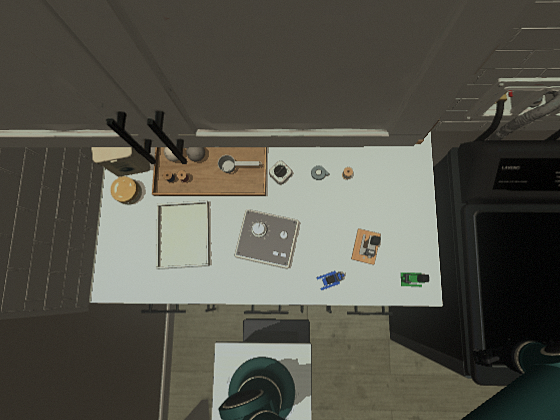

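View pics/s0.png

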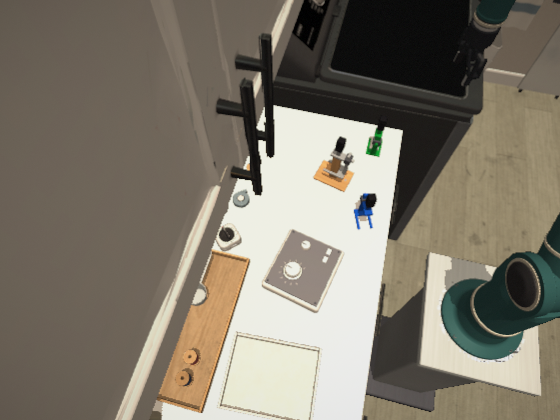

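The top view shows the tray around (184,235), the panel at (267,238) with the cap at (259,228), and the grey puller on the orange stand at (368,245). The blue and green decoys are at (332,280) and (415,279). The side view shows the same things. I'll enlarge both.

Run:
```python
from h import *
crop('top','tc.png',230,200,390,300,5)
im=np.load('side.npz')['img']
a=cv2.resize(im[125:225,310:390],None,fx=5,fy=5,interpolation=cv2.INTER_CUBIC)
b=cv2.resize(im[225:325,260:345],None,fx=4.7,fy=5,interpolation=cv2.INTER_CUBIC)
cv2.imwrite('pics/sc.png',np.hstack([a,b]))
```

```text
(no output)
```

View pics/tc.png

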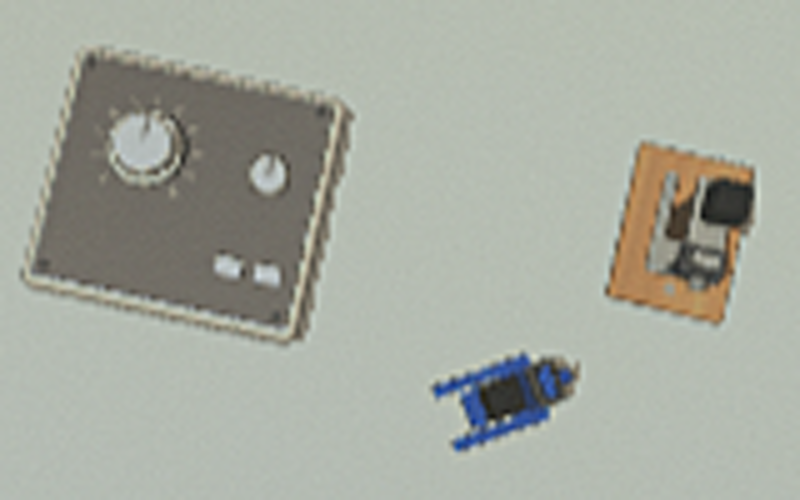

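View pics/sc.png

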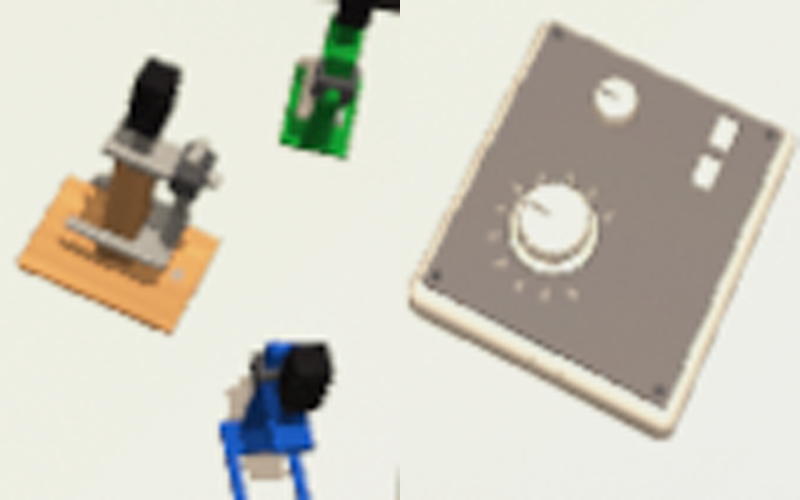

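```bash
cat >> h.py <<'E'
from scipy.optimize import least_squares
T=lambda u,v:(u/5+230,v/5+200)
S1=lambda u,v:(u/5+310,v/5+125)
S2=lambda u,v:((u-400)/4.7+260,v/5+225)
def tri(a,b):
    f=lambda P:np.r_[proj('top',P)[0]-a,proj('side',P)[0]-b]
    r=least_squares(f,[.6,0,.05]);return r.x,np.abs(r.fun).max()
def fitpose(loc,obs,z):  # obs list of (cam,uv); loc Nx3 local
    def f(q):
        c,s=np.cos(q[2]),np.sin(q[2]);e=[]
        for L,(n,uv) in zip(loc,obs):
            P=[q[0]+c*L[0]-s*L[1],q[1]+s*L[0]+c*L[1],z+L[2]]
            e.append(proj(n,P)[0]-uv)
        return np.ravel(e)
    r=least_squares(f,[.6,0,-.2]);return r.x,np.abs(r.fun).max()
E
python3 - <<'E'
from h import *
h=.045
P=[(85,95),(85,-95),(-85,-95),(-85,95)]
loc=[(x/1000,y/1000,h) for x,y in P]*2
obs=[('top',T(*q)) for q in[(82,48),(350,105),(292,340),(25,283)]]
print('panel top',fitpose(loc[:4],obs,0))
loc2=[(.02,.03,.075),(.02,-.055,.058),(-.045,-.068,.048),(-.045,-.042,.048)]
t2=[('top',T(*q)) for q in[(144,140),(268,173),(268,274),(228,265)]]
s2=[('side',S2(*q)) for q in[(555,213),(615,98),(725,133),(705,170)]]
print('feat top',fitpose(loc2,t2,0),'side',fitpose(loc2,s2,0))
print('both',fitpose(loc2*2,t2+s2,0), fitpose(loc[:4]+loc2*2,obs+t2+s2,0))
st=[(.055,.04,.008),(.055,-.04,.008),(-.055,-.04,.008),(-.055,.04,.008)]
so=[('top',T(*q)) for q in[(640,142),(755,165),(722,325),(607,295)]]
ss=[('side',S1(*q)) for q in[(68,178),(220,237),(172,333),(17,262)]]
print('stand',fitpose(st,so,0))
for k in range(4): print(atz('top',so[k][1],.008),atz('side',ss[k][1],.008))
print('cap',tri(T(144,140),S2(555,213)),atz('top',T(144,140),.075),atz('side',S2(555,213),.075))
print('grip',tri(T(727,202),S1(157,72)),tri(T(725,204),S1(155,97)),atz('top',T(727,202),.16))
print('clamp',tri(T(697,262),S1(195,168)))
print('tray',[atz('top',q,.024)[:2] for q in[(160,204),(209,202),(212,266),(159,269)]])
E
```

```text
panel top (array([ 0.48825065, -0.01368704, -0.21257605]), np.float64(1.5827719571186663))
feat top (array([ 0.49224479, -0.01143782, -0.22072547]), np.float64(0.30639591079250295)) side (array([ 0.49199114, -0.00832411, -0.21497242]), np.float64(0.4728924159539645))
both (array([ 0.49209251, -0.00968699, -0.21712108]), np.float64(0.9138998505394227)) (array([ 0.49092543, -0.0108237 , -0.21261078]), np.float64(2.032601395188152))
stand (array([ 0.46815776, -0.34918225, -0.23288973]), np.float64(0.4488675569626821))
[ 0.52968608 -0.32309952  0.008     ] [ 0.51169947 -0.3925001   0.008     ]
[ 0.51400029 -0.40120108  0.008     ] [ 0.40753483 -0.37148049  0.008     ]
[ 0.40461366 -0.37465168  0.008     ] [ 0.42480207 -0.29251837  0.008     ]
[ 0.42433832 -0.29780713  0.008     ] [ 0.53015054 -0.3200823   0.008     ]
cap (array([0.51835685, 0.01357093, 0.07022328]), np.float64(0.29399631448148966)) [0.51854522 0.0128849  0.075     ] [0.51743506 0.01545185 0.075     ]
grip (array([ 0.46653582, -0.3448568 ,  0.18661502]), np.float64(0.787880660972121)) (array([ 0.46659273, -0.34829408,  0.16146461]), np.float64(0.07403803531335029)) [ 0.4677867  -0.34978651  0.16      ]
clamp (array([ 0.43541421, -0.33849921,  0.1173565 ]), np.float64(0.12557311310456498))
tray [array([0.61077548, 0.36633158]), array([0.61832402, 0.19435635]), array([0.39654274, 0.17337179]), array([0.38533368, 0.35295175])]
```

>>> send_rows --increments '[{"claw": -1,"travel": [0,0,-2.5],"spin": 9.63},{"claw": -1,"travel": [0,0,-2.5],"spin": 9.63},{"claw": -1,"travel": [0,0,-2.5],"spin": 9.63},{"claw": -1,"travel": [3,-4.6,0],"spin": 0},{"claw": -1,"travel": [3,-4.6,0],"spin": 0},{"claw": -1,"travel": [3,-4.6,0],"spin": 0},{"claw": -1,"travel": [3,-4.6,0],"spin": 0},{"claw": -1,"travel": [3,-4.6,0],"spin": 0}]' --newtons 60

```text
clock: 1.1
eef_pos: [0.3757, -0.4342, 0.2738]
ee_rot: [0.993, -0.115, -0.0, -0.0]
contact_force: [0.5, -0.3, -0.3]
finger_gap: 1.0
finger_force: 0.0
```

```bash
cat >> h.py <<'E'
def go(x,y,z=None):
    s=telemetry.state();q=np.array(s['ee_rot']);p=np.array(s['eef_pos'])
    from scipy.spatial.transform import Rotation as Ro
    R=Ro.from_quat(q).as_matrix();z=p[2] if z is None else z
    yaw=np.degrees(np.arctan2(R[1,0],R[0,0]))
    print('pos',p.round(4),'yaw',yaw.round(2),'tilt',(R[:2,2]).round(4),'travel cm',(R.T@(np.array([x,y,z])-p)*100).round(2),'F',np.round(s['contact_force'],1),'t',round(s['clock'],2),'gap',round(s['finger_gap'],3),'ff',np.round(s['finger_force'],1))
E
python3 -c "
from h import *
go(.467,-.348,.25)
# overlay check of grip model at z .162
for gz in(.140,.162):
  c,s=np.cos(-.23),np.sin(-.23)
  L=[(a*.011,b*.011,k*.023) for k in(1,-1) for a in(1,-1) for b in(1,-1)]
  P=[(.467+c*a-s*b,-.348+s*a+c*b,gz+k) for a,b,k in L]
  q=proj('side',P);print(gz,((q-[310,125])*5).round().astype(int).tolist())
  q=proj('top',P);print(gz,((q-[230,200])*5).round().astype(int).tolist())
"
```

```text
pos [ 0.3757 -0.4342  0.2738] yaw -13.15 tilt [-0.0004  0.0003] travel cm [  6.93 -10.47   2.38] F [ 0.5 -0.3 -0.3] t 1.1 gap 1.0 ff 0.0
0.14 [[129, 102], [145, 75], [165, 117], [180, 89], [120, 151], [135, 124], [154, 165], [169, 138]]
0.14 [[711, 181], [747, 189], [703, 216], [740, 225], [696, 191], [731, 199], [689, 225], [724, 233]]
0.162 [[134, 78], [150, 50], [170, 92], [186, 65], [124, 128], [140, 101], [159, 142], [174, 115]]
0.162 [[718, 175], [755, 184], [711, 211], [747, 220], [703, 186], [738, 195], [696, 221], [731, 229]]
```

>>> send_rows --increments '[{"claw": -1,"travel": [3.5,-5.2,0],"spin": 0},{"claw": -1,"travel": [3.4,-5.2,0],"spin": 0},{"claw": -1,"travel": [0,0,3],"spin": 0},{"claw": -1,"travel": [0,0,3],"spin": 0},{"claw": -1,"travel": [0,0,0],"spin": 0}]'

```text
clock: 1.72
eef_pos: [0.4639, -0.3491, 0.2115]
ee_rot: [0.993, -0.114, -0.003, -0.001]
contact_force: [-0.2, 0.5, 0.8]
finger_gap: 0.998
finger_force: 0.0
```

```bash
python3 -c "
from h import *
go(.467,-.348,.143)
snap('side','s1.png');snap('top','t1.png')
im=np.load('side.npz')['img'][95:195,290:390];b=np.load('top.npz')['img'][200:300,320:420]
cv2.imwrite('pics/c1.png',cv2.resize(np.hstack([im,b]),None,fx=4,fy=4,interpolation=2))
"
```

```text
pos [ 0.4639 -0.3491  0.2115] yaw -13.14 tilt [-0.0048  0.0033] travel cm [ 0.32 -0.17  6.85] F [-0.2  0.5  0.8] t 1.73 gap 0.998 ff 0.0
```

View pics/c1.png

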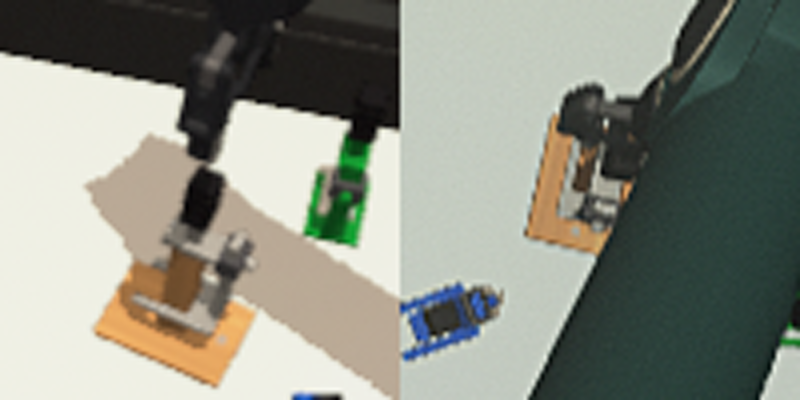

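The left half (side view) shows the fingers lined up above the black grip at crop (205,190). The right half (top view) shows the arm hiding part of the puller. The grip is where I expected, so I'll descend.

>>> send_rows --increments '[{"claw": -1,"travel": [0.1,-0.1,2],"spin": 0},{"claw": -1,"travel": [0,0,2],"spin": 0},{"claw": -1,"travel": [0,0,1.5],"spin": 0},{"claw": -1,"travel": [0,0,1.2],"spin": 0},{"claw": -1,"travel": [0,0,0],"spin": 0},{"claw": -1,"travel": [0,0,0],"spin": 0}]'

```text
clock: 2.58
eef_pos: [0.4671, -0.3499, 0.1477]
ee_rot: [0.993, -0.115, 0.001, 0.0]
contact_force: [-0.4, -0.1, 0.4]
finger_gap: 1.002
finger_force: 0.0
```

```bash
python3 -c "
from h import *
go(.467,-.348,.143)"
```

```text
pos [ 0.4671 -0.3499  0.1477] yaw -13.15 tilt [ 0.0009 -0.0007] travel cm [-0.05 -0.18  0.47] F [-0.4 -0.1  0.4] t 2.58 gap 1.002 ff 0.0
```

>>> send_rows --increments '[{"claw": -1,"travel": [0,-0.15,0.4],"spin": 0},{"claw": 1,"travel": [0,0,0],"spin": 0},{"claw": 1,"travel": [0,0,0],"spin": 0},{"claw": 1,"travel": [0,0,0],"spin": 0},{"claw": 1,"travel": [0,0,0],"spin": 0},{"claw": 1,"travel": [0,0,0],"spin": 0},{"claw": 1,"travel": [0,0,0],"spin": 0}]' --newtons 80

```text
clock: 3.45
eef_pos: [0.4673, -0.3481, 0.1434]
ee_rot: [0.993, -0.114, 0.0, 0.0]
contact_force: [-0.4, 0.2, 4.3]
finger_gap: 0.229
finger_force: 79.5
```

```bash
python3 -c "
from h import *
go(.467,-.348,.143)"
```

```text
pos [ 0.4673 -0.3481  0.1434] yaw -13.14 tilt [ 0.0007 -0.0002] travel cm [-0.04 -0.    0.04] F [-0.4  0.2  4.3] t 3.45 gap 0.229 ff 79.5
```

>>> send_rows --increments '[{"claw": 1,"travel": [0,0,-0.5],"spin": 0},{"claw": 1,"travel": [0,0,-1.5],"spin": 0},{"claw": 1,"travel": [0,0,-2.2],"spin": 0},{"claw": 1,"travel": [0,0,-2.2],"spin": 0},{"claw": 1,"travel": [0,0,-2.2],"spin": 0},{"claw": 1,"travel": [0,0,-2.2],"spin": 0},{"claw": 1,"travel": [0,0,-1.7],"spin": 0},{"claw": 1,"travel": [0,0,0],"spin": 0}]'

```text
clock: 4.45
eef_pos: [0.4676, -0.3486, 0.2697]
ee_rot: [0.993, -0.115, 0.001, 0.001]
contact_force: [0.2, 0.8, -2.0]
finger_gap: 0.232
finger_force: 78.9
```

```bash
python3 -c "
from h import *
go(.52,-.19,.20)"
```

```text
pos [ 0.4676 -0.3486  0.2697] yaw -13.16 tilt [ 0.0024 -0.0018] travel cm [  1.47 -16.65   6.95] F [ 0.2  0.8 -2. ] t 4.45 gap 0.232 ff 78.9
```

>>> send_rows --increments '[{"claw": 1,"travel": [0.4,-3.4,0],"spin": 0},{"claw": 1,"travel": [0.4,-4.6,0],"spin": -0.7},{"claw": 1,"travel": [0.4,-4.6,2],"spin": 0},{"claw": 1,"travel": [0.3,-4,3],"spin": 0},{"claw": 1,"travel": [0,0,4],"spin": 0},{"claw": 1,"travel": [0,0,3.5],"spin": 0},{"claw": 1,"travel": [0,0,0],"spin": 0},{"claw": 1,"travel": [0,0,0],"spin": 0}]'

```text
clock: 5.45
eef_pos: [0.519, -0.1898, 0.1439]
ee_rot: [0.994, -0.109, 0.0, 0.0]
contact_force: [-0.2, -0.4, -1.3]
finger_gap: 0.235
finger_force: 78.9
```

```bash
python3 -c "
from h import *
go(.52,-.19,.125)
snap('side','s2.png');snap('top','t2.png')
u,v=proj('side',(.52,-.19,.1))[0].astype(int);x,y=proj('top',(.52,-.19,.1))[0].astype(int);print(u,v,x,y)
a=np.load('side.npz')['img'][v-45:v+55,u-50:u+50];b=np.load('top.npz')['img'][y-50:y+50,x-50:x+50]
cv2.imwrite('pics/c2.png',cv2.resize(np.hstack([a,b]),None,fx=4,fy=4,interpolation=2))
"
```

```text
pos [ 0.519  -0.1898  0.1439] yaw -12.46 tilt [ 0.001  -0.0003] travel cm [ 0.1  -0.01  1.89] F [-0.2 -0.4 -1.3] t 5.45 gap 0.235 ff 78.9
309 197 320 226
```

View pics/c2.png

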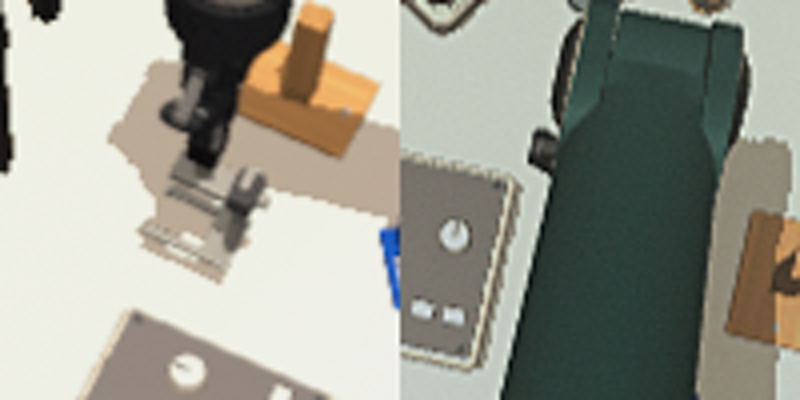

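The side half shows the puller held upright with the fork just above the worktop at crop (185,250). The stand is empty behind it. Next I'll feel for the worktop.

>>> send_rows --increments '[{"claw": 1,"travel": [0,0,1.0],"spin": 0},{"claw": 1,"travel": [0,0,0.7],"spin": 0},{"claw": 1,"travel": [0,0,0],"spin": 0}]'

```text
clock: 5.92
eef_pos: [0.5177, -0.1894, 0.1253]
ee_rot: [0.994, -0.108, -0.001, -0.0]
contact_force: [0.0, 0.3, -2.3]
finger_gap: 0.227
finger_force: 79.0
```

>>> send_rows --increments '[{"claw": 1,"travel": [0,0,0.15],"spin": 0},{"claw": 1,"travel": [0,0,0.15],"spin": 0},{"claw": 1,"travel": [0,0,0],"spin": 0}]'

```text
clock: 6.3
eef_pos: [0.5184, -0.1896, 0.123]
ee_rot: [0.994, -0.108, -0.0, 0.0]
contact_force: [0.3, -0.7, -1.6]
finger_gap: 0.225
finger_force: 79.0
```

>>> send_rows --increments '[{"claw": 1,"travel": [0,0,0.15],"spin": 0},{"claw": 1,"travel": [0,0,0.15],"spin": 0},{"claw": 1,"travel": [0,0,0],"spin": 0}]'

```text
clock: 6.68
eef_pos: [0.5182, -0.1895, 0.1199]
ee_rot: [0.994, -0.108, -0.0, -0.0]
contact_force: [-0.1, -0.5, -1.8]
finger_gap: 0.229
finger_force: 79.0
```

>>> send_rows --increments '[{"claw": 1,"travel": [0,0,0.15],"spin": 0},{"claw": 1,"travel": [0,0,0.15],"spin": 0},{"claw": 1,"travel": [0,0,0],"spin": 0}]'

```text
clock: 7.05
eef_pos: [0.5182, -0.1896, 0.1169]
ee_rot: [0.994, -0.108, -0.0, 0.0]
contact_force: [-0.6, 0.1, -1.8]
finger_gap: 0.229
finger_force: 79.0
```

>>> send_rows --increments '[{"claw": 1,"travel": [0,0,0.15],"spin": 0},{"claw": 1,"travel": [0,0,0.15],"spin": 0},{"claw": 1,"travel": [0,0,0],"spin": 0}]'

```text
clock: 7.42
eef_pos: [0.5182, -0.1896, 0.1139]
ee_rot: [0.994, -0.108, -0.0, -0.0]
contact_force: [-0.1, -0.1, -1.7]
finger_gap: 0.231
finger_force: 79.0
```

>>> send_rows --increments '[{"claw": 1,"travel": [0,0,0.15],"spin": 0},{"claw": 1,"travel": [0,0,0.15],"spin": 0},{"claw": 1,"travel": [0,0,0],"spin": 0}]'

```text
clock: 7.8
eef_pos: [0.5183, -0.1895, 0.1109]
ee_rot: [0.994, -0.108, -0.0, 0.0]
contact_force: [0.9, -0.2, -2.2]
finger_gap: 0.227
finger_force: 79.0
```

>>> send_rows --increments '[{"claw": 1,"travel": [0,0,0.15],"spin": 0},{"claw": 1,"travel": [0,0,0.15],"spin": 0},{"claw": 1,"travel": [0,0,0],"spin": 0}]'

```text
clock: 8.18
eef_pos: [0.5182, -0.1896, 0.1079]
ee_rot: [0.994, -0.108, -0.0, -0.0]
contact_force: [0.0, 0.1, -2.0]
finger_gap: 0.231
finger_force: 79.0
```

>>> send_rows --increments '[{"claw": 1,"travel": [0,0,0.15],"spin": 0},{"claw": 1,"travel": [0,0,0.15],"spin": 0},{"claw": 1,"travel": [0,0,0],"spin": 0}]'

```text
clock: 8.55
eef_pos: [0.5182, -0.1895, 0.1049]
ee_rot: [0.994, -0.108, -0.0, -0.0]
contact_force: [-0.2, 0.0, -1.7]
finger_gap: 0.228
finger_force: 79.0
```

>>> send_rows --increments '[{"claw": 1,"travel": [0,0,0.15],"spin": 0},{"claw": 1,"travel": [0,0,0.15],"spin": 0},{"claw": 1,"travel": [0,0,0],"spin": 0}]'

```text
clock: 8.93
eef_pos: [0.5204, -0.1898, 0.1039]
ee_rot: [0.994, -0.108, 0.002, 0.0]
contact_force: [0.2, 0.7, 7.9]
finger_gap: 0.228
finger_force: 80.2
```

>>> send_rows --increments '[{"claw": 1,"travel": [0,0,-3],"spin": 0},{"claw": 1,"travel": [0,0,-4],"spin": 0},{"claw": 1,"travel": [0,0,-3],"spin": 0},{"claw": 1,"travel": [-2,-4,0],"spin": 0},{"claw": 1,"travel": [-3,-4.5,0],"spin": 0},{"claw": 1,"travel": [-3,-4.5,0],"spin": 0},{"claw": 1,"travel": [-2,-4,0],"spin": 0},{"claw": 1,"travel": [0,0,0],"spin": 0}]'

```text
clock: 9.93
eef_pos: [0.4563, 0.0015, 0.2022]
ee_rot: [0.994, -0.105, -0.0, -0.0]
contact_force: [0.5, -0.2, -2.0]
finger_gap: 0.23
finger_force: 79.0
```

```bash
python3 -c "
from h import *
go(.4574,.0273,.165)"
```

```text
pos [0.4563 0.0015 0.2022] yaw -12.07 tilt [-0.      0.0006] travel cm [-0.44 -2.54  3.73] F [ 0.5 -0.2 -2. ] t 9.93 gap 0.23 ff 79.0
```

>>> send_rows --increments '[{"claw": 1,"travel": [-0.45,-1.5,0],"spin": 0.3},{"claw": 1,"travel": [0,-1.05,2],"spin": 0},{"claw": 1,"travel": [0,0,1.7],"spin": 0},{"claw": 1,"travel": [0,0,0.6],"spin": 0},{"claw": 1,"travel": [0,0,0],"spin": 0},{"claw": 1,"travel": [0,0,0],"spin": 0}]'

```text
clock: 10.68
eef_pos: [0.4591, 0.0236, 0.1597]
ee_rot: [0.994, -0.111, 0.001, -0.0]
contact_force: [0.3, -0.0, -2.0]
finger_gap: 0.229
finger_force: 79.0
```

```bash
python3 -c "
from h import *
go(.4574,.0273,.151)
snap('side','s3.png');snap('top','t3.png')
a=np.load('side.npz')['img'][225:325,255:355];b=np.load('top.npz')['img'][195:295,220:320]
cv2.imwrite('pics/c3.png',np.hstack([cv2.resize(a,None,fx=6,fy=6,interpolation=2),cv2.resize(b,(200,200)).repeat(3,0)]))
"
```

```text
pos [0.4591 0.0236 0.1597] yaw -12.78 tilt [ 0.0011 -0.0001] travel cm [-0.25 -0.33  0.87] F [ 0.3 -0.  -2. ] t 10.68 gap 0.229 ff 79.0
```

View pics/c3.png

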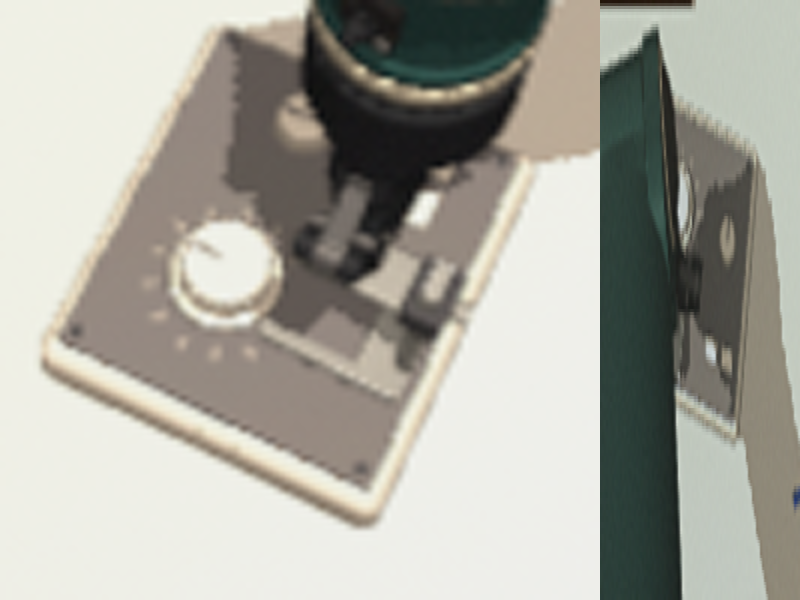

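The side half shows the left tine running from its tip at crop (260,320) to (395,392). The cap's top disc is centred at about (230,262).

```bash
python3 -c "
from h import *
th=np.radians(-12.78);c,s=np.cos(th),np.sin(th)
W=lambda x,y,z:(.4591+c*x-s*y,.0236+s*x+c*y,z)
C=lambda q:((np.array(q)-[255,225])*6).round(1).tolist()
z=.1597-.104+.004
for L in[(.031,.023),(.031,.015),(-.03,.023)]: print(L,C(proj('side',W(*L,z))[0]), C(proj('side',W(*L,z-.004))[0]))
U=lambda u,v:(u/6+255,v/6+225)
for uv in[(262,318),(395,388),(330,353)]:
  P=atz('side',U(*uv),z)[:2]-[.4591,.0236];print(uv,c*P[0]+s*P[1],-s*P[0]+c*P[1])
print('cap',C(proj('side',(.518,.014,.075))[0]))
# skirt bottom ring outline projected
t=np.linspace(0,2*np.pi,60)
q=(proj('side',np.c_[.518+.0255*np.cos(t),.014+.0255*np.sin(t),t*0+.053])-[255,225])*6
print('skirt bbox',q.min(0),q.max(0))
im=np.load('side.npz')['img'];
for k in(.075,):print(atz('side',U(228,262),k))
v=cv2.resize(im[225:325,255:355],None,fx=6,fy=6,interpolation=2).astype(int)
g=cv2.cvtColor(v.astype(np.uint8),6)
m=(g>190).astype(np.uint8);m[:, :140]=0;n,l,st,ce=cv2.connectedComponentsWithStats(m);i=l[262,228];print(st[i],ce[i])
"
```

```text
(0.031, 0.023) [265.0, 329.3] [264.7, 332.1]
(0.031, 0.015) [272.9, 313.8] [272.6, 316.7]
(-0.03, 0.023) [390.9, 390.8] [390.1, 393.5]
(262, 318) 0.03445536844764862 0.018961297016351984
(395, 388) -0.031076658793543765 0.02104111095115881
(330, 353) 0.0008706529292202376 0.01970783574844837
cap [227.4, 252.3]
skirt bbox [169.52380556 215.90147095] [282.8838754  323.77507394]
[0.5166787  0.01832461 0.075     ]
[ 171  221  110  106 7388] [223.48199783 269.1563346 ]
```

>>> send_rows --increments '[{"claw": 1,"travel": [-0.2,-0.42,0.2],"spin": 0},{"claw": 1,"travel": [0,0,0.3],"spin": 0},{"claw": 1,"travel": [0,0,0.2],"spin": 0},{"claw": 1,"travel": [0,0,0.1],"spin": 0},{"claw": 1,"travel": [0,0,0],"spin": 0},{"claw": 1,"travel": [0,0,0],"spin": 0}]'

```text
clock: 11.52
eef_pos: [0.4576, 0.0283, 0.1511]
ee_rot: [0.994, -0.111, 0.0, 0.0]
contact_force: [-0.0, 0.2, -1.9]
finger_gap: 0.234
finger_force: 79.1
```

```bash
python3 -c "
from h import *
go(.518,.0145,.151)"
```

```text
pos [0.4576 0.0283 0.1511] yaw -12.75 tilt [ 0.0001 -0.    ] travel cm [6.2  0.02 0.01] F [-0.   0.2 -1.9] t 11.53 gap 0.234 ff 79.1
```

>>> send_rows --increments '[{"claw": 1,"travel": [0,0,0.1],"spin": 0},{"claw": 1,"travel": [0,0,0],"spin": 0},{"claw": 1,"travel": [0,0,0],"spin": 0}]'

```text
clock: 11.9
eef_pos: [0.4575, 0.0284, 0.15]
ee_rot: [0.994, -0.111, -0.0, 0.0]
contact_force: [0.3, 1.0, -2.7]
finger_gap: 0.227
finger_force: 79.1
```

>>> send_rows --increments '[{"claw": 1,"travel": [0,0,0.1],"spin": 0},{"claw": 1,"travel": [0,0,0],"spin": 0},{"claw": 1,"travel": [0,0,0],"spin": 0}]'

```text
clock: 12.28
eef_pos: [0.4577, 0.0284, 0.1492]
ee_rot: [0.994, -0.111, 0.0, -0.0]
contact_force: [-0.1, -0.9, -0.7]
finger_gap: 0.229
finger_force: 79.3
```

>>> send_rows --increments '[{"claw": 1,"travel": [0,0,-0.17],"spin": 0},{"claw": 1,"travel": [0.5,0,0],"spin": 0},{"claw": 1,"travel": [0.5,0,0],"spin": 0},{"claw": 1,"travel": [0.5,0,0],"spin": 0},{"claw": 1,"travel": [0,0,0],"spin": 0}]'

```text
clock: 12.9
eef_pos: [0.4725, 0.025, 0.1506]
ee_rot: [0.994, -0.111, -0.0, -0.0]
contact_force: [0.2, -0.9, -3.2]
finger_gap: 0.229
finger_force: 79.0
```

>>> send_rows --increments '[{"claw": 1,"travel": [0.5,0,0],"spin": 0},{"claw": 1,"travel": [0.5,0,0],"spin": 0},{"claw": 1,"travel": [0,0,0],"spin": 0}]'

```text
clock: 13.28
eef_pos: [0.4823, 0.0228, 0.1508]
ee_rot: [0.994, -0.111, 0.0, -0.0]
contact_force: [-0.0, -0.3, -0.8]
finger_gap: 0.228
finger_force: 79.0
```

```bash
python3 -c "
from h import *
go(.518,.0145,.151)"
```

```text
pos [0.4823 0.0228 0.1508] yaw -12.77 tilt [0.0002 0.0001] travel cm [ 3.66  0.02 -0.02] F [-0.  -0.3 -0.8] t 13.28 gap 0.228 ff 79.0
```

>>> send_rows --increments '[{"claw": 1,"travel": [0.5,0,0],"spin": 0},{"claw": 1,"travel": [0.5,0,0],"spin": 0},{"claw": 1,"travel": [0.5,0,0],"spin": 0},{"claw": 1,"travel": [0,0,0],"spin": 0}]'

```text
clock: 13.78
eef_pos: [0.4969, 0.0194, 0.1507]
ee_rot: [0.994, -0.111, 0.0, -0.0]
contact_force: [-0.4, 0.0, -2.3]
finger_gap: 0.23
finger_force: 79.0
```

>>> send_rows --increments '[{"claw": 1,"travel": [0.5,0,0],"spin": 0},{"claw": 1,"travel": [0.5,0,0],"spin": 0},{"claw": 1,"travel": [0.4,0,0],"spin": 0},{"claw": 1,"travel": [0,0,0],"spin": 0}]'

```text
clock: 14.28
eef_pos: [0.5105, 0.0164, 0.1507]
ee_rot: [0.994, -0.111, 0.0, -0.0]
contact_force: [-0.4, 0.2, -2.2]
finger_gap: 0.232
finger_force: 79.0
```

>>> send_rows --increments '[{"claw": 1,"travel": [0.2,0,0],"spin": 0},{"claw": 1,"travel": [0.2,0,0],"spin": 0},{"claw": 1,"travel": [0,0,0],"spin": 0}]'

```text
clock: 14.65
eef_pos: [0.5142, 0.0155, 0.1508]
ee_rot: [0.994, -0.111, 0.0, 0.0]
contact_force: [-0.5, 0.0, -2.1]
finger_gap: 0.227
finger_force: 79.0
```

```bash
python3 -c "
from h import *
go(.518,.0145,.151)
snap('side','s4.png')
a=np.load('side.npz')['img'][225:325,255:355]
cv2.imwrite('pics/c4.png',cv2.resize(a,None,fx=6,fy=6,interpolation=2))
"
```

```text
pos [0.5142 0.0155 0.1508] yaw -12.75 tilt [ 0.0001 -0.    ] travel cm [ 0.4   0.02 -0.02] F [-0.5  0.  -2.1] t 14.65 gap 0.227 ff 79.0
```

View pics/c4.png

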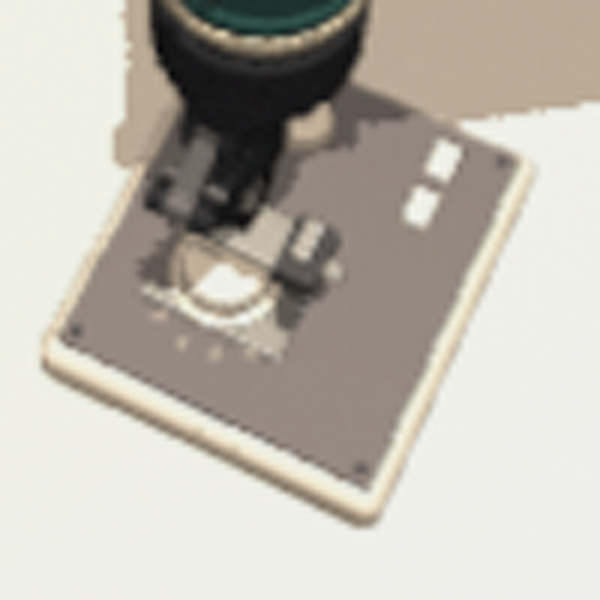

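The tine runs from about (140,290) to (280,355), either side of and under the cap at (228,275). The fork is fully inserted and there was no contact force, so I'll pull up.

>>> send_rows --increments '[{"claw": 1,"travel": [0,0,-0.1],"spin": 0},{"claw": 1,"travel": [0,0,-0.1],"spin": 0},{"claw": 1,"travel": [0,0,-0.1],"spin": 0},{"claw": 1,"travel": [0,0,-0.1],"spin": 0},{"claw": 1,"travel": [0,0,0],"spin": 0}]' --newtons 100

```text
clock: 15.32
eef_pos: [0.5133, 0.0155, 0.1539]
ee_rot: [0.994, -0.111, -0.001, 0.0]
contact_force: [1.6, 0.1, -13.7]
finger_gap: 0.217
finger_force: 101.1
```

>>> send_rows --increments '[{"claw": 1,"travel": [0,0,-0.1],"spin": 0},{"claw": 1,"travel": [0,0,-0.1],"spin": 0},{"claw": 1,"travel": [0,0,-0.1],"spin": 0},{"claw": 1,"travel": [0,0,0],"spin": 0}]'

```text
clock: 15.82
eef_pos: [0.5153, 0.0158, 0.1591]
ee_rot: [0.994, -0.111, 0.001, -0.0]
contact_force: [-0.1, 0.2, -2.2]
finger_gap: 0.219
finger_force: 102.6
```

>>> send_rows --increments '[{"claw": 1,"travel": [0,0,-0.1],"spin": 0},{"claw": 1,"travel": [0,0,-0.1],"spin": 0},{"claw": 1,"travel": [0,0,-0.1],"spin": 0},{"claw": 1,"travel": [0,0,0],"spin": 0}]'

```text
clock: 16.32
eef_pos: [0.5141, 0.0156, 0.1608]
ee_rot: [0.994, -0.111, 0.0, -0.0]
contact_force: [0.6, -0.1, -2.5]
finger_gap: 0.22
finger_force: 102.5
```

>>> send_rows --increments '[{"claw": 1,"travel": [0,0,-0.3],"spin": 0},{"claw": 1,"travel": [0,0,-0.4],"spin": 0},{"claw": 1,"travel": [0,0,-0.4],"spin": 0},{"claw": 1,"travel": [0,0,-0.5],"spin": 0},{"claw": 1,"travel": [0,0,-0.5],"spin": 0},{"claw": 1,"travel": [0,0,-0.5],"spin": 0},{"claw": 1,"travel": [0,0,-0.5],"spin": 0},{"claw": 1,"travel": [0,0,-0.5],"spin": 0}]'

```text
clock: 17.32
eef_pos: [0.5141, 0.0156, 0.1971]
ee_rot: [0.994, -0.111, 0.0, 0.0]
contact_force: [-0.1, 1.3, -2.9]
finger_gap: 0.219
finger_force: 102.4
```

>>> send_rows --increments '[{"claw": 1,"travel": [0,0,-0.5],"spin": 0},{"claw": 1,"travel": [0,0,-0.5],"spin": 0},{"claw": 1,"travel": [0,0,-0.3],"spin": 0},{"claw": 1,"travel": [0,0,-0.1],"spin": 0},{"claw": 1,"travel": [0,0,0],"spin": 0},{"claw": 1,"travel": [0,0,0],"spin": 0}]'

```text
clock: 18.08
eef_pos: [0.5139, 0.0155, 0.2106]
ee_rot: [0.994, -0.111, -0.0, 0.0]
contact_force: [-0.3, 0.2, -1.8]
finger_gap: 0.225
finger_force: 102.4
```

```bash
python3 -c "
from h import *
go(.4863,.2663,.21)
snap('side','s5.png')
x,y=proj('side',(.515,.015,.12))[0].astype(int)
a=np.load('side.npz')['img'][max(y-60,0):y+60,x-60:x+60]
cv2.imwrite('pics/c5.png',cv2.resize(a,None,fx=5,fy=5,interpolation=2))
"
```

```text
pos [0.5139 0.0155 0.2106] yaw -12.75 tilt [-0.0004 -0.0001] travel cm [ -8.23 -23.85   0.06] F [-0.3  0.2 -1.8] t 18.07 gap 0.225 ff 102.4
```

View pics/c5.png

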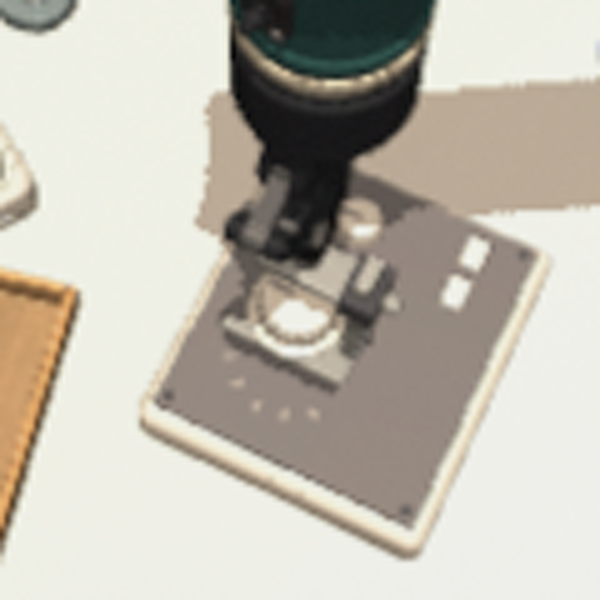

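The cap sits level on the fork at (295,315), clear of the stem. I'll carry it to the tray with a gentle ramp.

>>> send_rows --increments '[{"claw": 1,"travel": [-0.08,-0.5,0],"spin": 0},{"claw": 1,"travel": [-0.16,-1,0],"spin": 0},{"claw": 1,"travel": [-0.24,-1.5,0],"spin": 0},{"claw": 1,"travel": [-0.31,-2,0],"spin": 0},{"claw": 1,"travel": [-0.31,-2,0],"spin": 0},{"claw": 1,"travel": [-0.31,-2,0],"spin": 0},{"claw": 1,"travel": [-0.31,-2,0],"spin": 0},{"claw": 1,"travel": [-0.31,-2,0],"spin": 0}]'

```text
clock: 19.12
eef_pos: [0.5227, 0.1489, 0.2108]
ee_rot: [0.994, -0.11, -0.0, -0.0]
contact_force: [-1.0, -1.3, -2.9]
finger_gap: 0.22
finger_force: 102.5
```

>>> send_rows --increments '[{"claw": 1,"travel": [-0.31,-2,0],"spin": 0},{"claw": 1,"travel": [-0.31,-2,0],"spin": 0},{"claw": 1,"travel": [-0.31,-2,0],"spin": 0},{"claw": 1,"travel": [-0.31,-2,0],"spin": 0},{"claw": 1,"travel": [-0.28,-1.8,0],"spin": 0},{"claw": 1,"travel": [-0.22,-1.4,0],"spin": 0},{"claw": 1,"travel": [-0.14,-0.9,0],"spin": 0},{"claw": 1,"travel": [-0.06,-0.4,0],"spin": 0}]'

```text
clock: 20.12
eef_pos: [0.5316, 0.2734, 0.2106]
ee_rot: [0.994, -0.111, -0.0, 0.0]
contact_force: [0.1, -0.6, -2.7]
finger_gap: 0.222
finger_force: 102.5
```

>>> send_rows --increments '[{"claw": 1,"travel": [0,0,0.5],"spin": 0},{"claw": 1,"travel": [0,0,1],"spin": 0},{"claw": 1,"travel": [0,0,1.3],"spin": 0},{"claw": 1,"travel": [0,0,1.5],"spin": 0},{"claw": 1,"travel": [0,0,1.3],"spin": 0},{"claw": 1,"travel": [0,0,1],"spin": 0},{"claw": 1,"travel": [0,0,0.5],"spin": 0},{"claw": 1,"travel": [0,0,0],"spin": 0}]'

```text
clock: 21.12
eef_pos: [0.5315, 0.2731, 0.1395]
ee_rot: [0.994, -0.111, -0.0, 0.0]
contact_force: [-0.5, 0.0, -2.9]
finger_gap: 0.22
finger_force: 102.5
```

```bash
python3 -c "
from h import *
go(.531,.273,.111)
snap('side','s6.png')
x,y=proj('side',(.531,.273,.06))[0].astype(int);print(x,y)
a=np.load('side.npz')['img'][max(y-60,0):y+60,x-60:x+60]
cv2.imwrite('pics/c6.png',cv2.resize(a,None,fx=5,fy=5,interpolation=2))
"
```

```text
pos [0.5315 0.2731 0.1395] yaw -12.75 tilt [-0.0004 -0.0002] travel cm [-0.05  0.02  2.85] F [-0.5  0.  -2.9] t 21.12 gap 0.22 ff 102.5
261 367
```

View pics/c6.png

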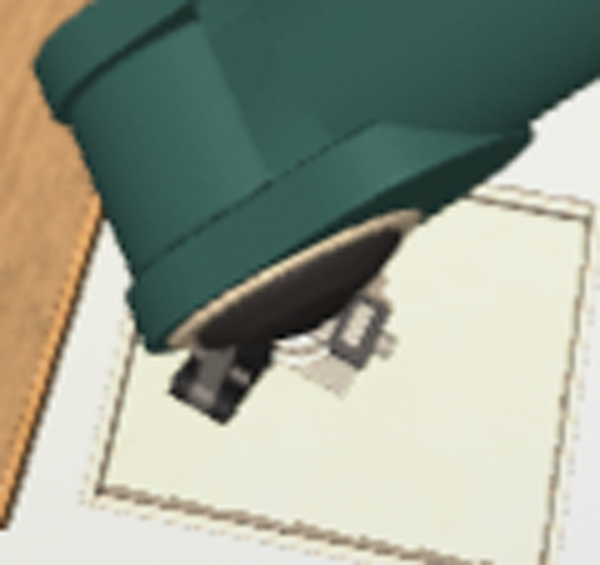

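The fork carries the cap at (300,345), above the +x part of the tray's floor and inside the rim. That uses up the picture allowance, so from here I'll lower by feel.

>>> send_rows --increments '[{"claw": 1,"travel": [0,0,0.6],"spin": 0},{"claw": 1,"travel": [0,0,0.7],"spin": 0},{"claw": 1,"travel": [0,0,0.6],"spin": 0},{"claw": 1,"travel": [0,0,0.4],"spin": 0},{"claw": 1,"travel": [0,0,0.2],"spin": 0},{"claw": 1,"travel": [0,0,0],"spin": 0},{"claw": 1,"travel": [0,0,0],"spin": 0}]'

```text
clock: 22.05
eef_pos: [0.5318, 0.2732, 0.1149]
ee_rot: [0.994, -0.111, 0.0, -0.0]
contact_force: [0.5, -0.1, -2.6]
finger_gap: 0.219
finger_force: 102.6
```

>>> send_rows --increments '[{"claw": 1,"travel": [0,0,0.1],"spin": 0},{"claw": 1,"travel": [0,0,0.1],"spin": 0},{"claw": 1,"travel": [0,0,0.1],"spin": 0},{"claw": 1,"travel": [0,0,0],"spin": 0}]'

```text
clock: 22.55
eef_pos: [0.5316, 0.273, 0.1117]
ee_rot: [0.994, -0.111, -0.0, 0.0]
contact_force: [-0.9, -0.6, -1.5]
finger_gap: 0.218
finger_force: 102.6
```

```bash
python3 -c "
from h import *
go(.531,.273,.111)"
```

```text
pos [0.5316 0.273  0.1117] yaw -12.75 tilt [-0.0001 -0.0001] travel cm [-0.05  0.02  0.07] F [-0.9 -0.6 -1.5] t 22.55 gap 0.218 ff 102.6
```

>>> send_rows --increments '[{"claw": 1,"travel": [0,0,0.07],"spin": 0},{"claw": 1,"travel": [0,0,0],"spin": 0},{"claw": 1,"travel": [-0.2,0,0],"spin": 0},{"claw": 1,"travel": [-0.4,0,0],"spin": 0},{"claw": 1,"travel": [-0.6,0,0],"spin": 0},{"claw": 1,"travel": [-0.8,0,0],"spin": 0},{"claw": 1,"travel": [-0.8,0,0],"spin": 0},{"claw": 1,"travel": [0,0,0],"spin": 0}]'

```text
clock: 23.55
eef_pos: [0.5034, 0.2797, 0.1112]
ee_rot: [0.994, -0.11, -0.0, 0.0]
contact_force: [-0.4, 0.6, -1.8]
finger_gap: 0.219
finger_force: 102.6
```

>>> send_rows --increments '[{"claw": 1,"travel": [-0.8,0,0],"spin": 0},{"claw": 1,"travel": [-0.8,0,0],"spin": 0},{"claw": 1,"travel": [-0.8,0,0],"spin": 0},{"claw": 1,"travel": [-0.8,0,0],"spin": 0},{"claw": 1,"travel": [-0.5,0,0],"spin": 0},{"claw": 1,"travel": [0,0,0],"spin": 0}]'

```text
clock: 24.3
eef_pos: [0.4679, 0.2876, 0.1111]
ee_rot: [0.994, -0.111, 0.0, 0.0]
contact_force: [0.9, -0.6, -2.6]
finger_gap: 0.221
finger_force: 102.6
```

```bash
python3 -c "
from h import *
go(.531,.273,.111)
snap('side','s7.png')
im=np.load('side.npz')['img']
z=.013
x,y=proj('side',(.535,.272,.035))[0];print(x,y)
# detect very bright cap blob vs tray colour
hsv=cv2.cvtColor(im,cv2.COLOR_BGR2HSV);y0,x0=int(y)-22,int(x)-22
print(im[y0:y0+44:4,x0:x0+44:4].min(2))
"
```

```text
pos [0.4679 0.2876 0.1111] yaw -12.71 tilt [ 0. -0.] travel cm [6.48 0.03 0.01] F [ 0.9 -0.6 -2.6] t 24.3 gap 0.221 ff 102.6
260.7665273687102 368.0597262977532
[[218 215 218 124  49  53  54  49  43  63  69]
 [216 217 217  38  43  50  37  52  58  59  65]
 [218 217 217 100  41  31  48  52  56  58  60]
 [218 218 219 219  34  39  46  51  55  57  59]
 [219 217 216 217 204  33  44  49  52  56  56]
 [218 215 215 203 215 220  39  46  52  53  56]
 [216 216 216 211 233 233 105  41  48  53  56]
 [215 217 217 214 189 233 234  37  45  50  53]
 [215 216 215 216 208 155 129 187  40  48  51]
 [216 217 217 216 213 212 215 215  35  45  48]
 [216 215 215 215 216 215 216 217 164  39  42]]
```

>>> send_rows --increments '[{"claw": 1,"travel": [0,0,-1],"spin": 0},{"claw": 1,"travel": [0,0,-2],"spin": 0},{"claw": 1,"travel": [0,0,-3],"spin": 0},{"claw": 1,"travel": [0,0,-3],"spin": 0},{"claw": 1,"travel": [0,0,-3],"spin": 0},{"claw": 1,"travel": [0,0,0],"spin": 0},{"claw": 1,"travel": [0.4,1.5,0],"spin": 0},{"claw": 1,"travel": [1,3,0],"spin": 0}]'

```text
clock: 25.35
eef_pos: [0.4708, 0.2395, 0.2295]
ee_rot: [0.994, -0.11, -0.001, 0.001]
contact_force: [0.2, -0.8, -2.5]
finger_gap: 0.222
finger_force: 102.6
```

>>> send_rows --increments '[{"claw": 1,"travel": [1.2,4,0],"spin": 0},{"claw": 1,"travel": [1.4,4,0],"spin": 0},{"claw": 1,"travel": [1.5,4,0],"spin": 0},{"claw": 1,"travel": [1.5,4,0],"spin": 0},{"claw": 1,"travel": [1.5,4,0],"spin": 0},{"claw": 1,"travel": [1.5,4,0],"spin": 0},{"claw": 1,"travel": [1.5,4,0],"spin": 0},{"claw": 1,"travel": [1.5,4,0],"spin": 0}]'

```text
clock: 26.35
eef_pos: [0.5129, -0.0997, 0.2296]
ee_rot: [0.994, -0.112, -0.001, 0.0]
contact_force: [1.3, 0.7, -1.8]
finger_gap: 0.224
finger_force: 102.6
```

>>> send_rows --increments '[{"claw": 1,"travel": [1.5,4,0],"spin": 0},{"claw": 1,"travel": [1,3,0],"spin": 0},{"claw": 1,"travel": [0.4,1.5,0],"spin": 0},{"claw": 1,"travel": [0,0,0],"spin": 0},{"claw": 1,"travel": [0,0,0],"spin": 0}]'

```text
clock: 26.98
eef_pos: [0.5238, -0.1848, 0.2307]
ee_rot: [0.994, -0.11, -0.0, -0.001]
contact_force: [-0.3, -0.1, -1.7]
finger_gap: 0.219
finger_force: 102.6
```

```bash
python3 -c "
from h import *
go(.52,-.19,.104)
snap('side','s8.png')
im=np.load('side.npz')['img']
x,y=map(int,proj('side',(.535,.272,.035))[0]);c=im[y-22:y+23,x-22:x+23].min(2)
m=(c>228).astype(np.uint8);n,l,st,ce=cv2.connectedComponentsWithStats(m)
i=1+st[1:,4].argmax();print(st[i],ce[i]+[x-22,y-22],atz('side',ce[i]+[x-22,y-22],.035))
t=np.linspace(0,6.28,40);P=lambda z,r:proj('side',np.c_[.535+r*np.cos(t),.272+r*np.sin(t),t*0+z])
print(P(.035,.022).mean(0),P(.013,.0255).min(0),P(.013,.0255).max(0))
print(c[::3,::3])
"
```

```text
pos [ 0.5238 -0.1848  0.2307] yaw -12.64 tilt [-0.0007  0.0011] travel cm [-0.24  0.6  12.67] F [-0.3 -0.1 -1.7] t 26.98 gap 0.219 ff 102.6
[ 16  16  13  15 138] [260.44927536 369.49275362] [0.5348544  0.27533659 0.035     ]
[260.55306064 368.05170848] [250.96535771 358.25768157] [271.429267   380.13601834]
[[217 216 215 218 215 217 219 219 219 215 219 220 218 217 218]
 [216 216 218 216 217 218 218 220 220 218 219 217 218 216 215]
 [217 218 218 216 217 217 218 220 219 218 218 218 217 217 216]
 [218 218 218 216 218 218 219 219 218 219 218 217 218 219 218]
 [217 217 218 219 218 218 219 219 184 217 218 218 219 219 217]
 [218 215 217 217 218 219 189 197 175 187 185 219 218 219 219]
 [218 214 217 217 216 185 232 232 232 228 180 218 218 218 219]
 [217 215 216 215 196 203 201 199 233 232 166 172 219 218 218]
 [214 214 215 218 211 220 233 233 233 233 168 180 216 217 218]
 [217 216 217 217 207 187 233 233 233 233 175 212 216 216 218]
 [213 215 216 216 218 210 200 234 231 140 214 216 214 216 215]
 [215 216 216 216 214 215 216 216 214 213 216 216 216 215 214]
 [217 215 216 217 216 214 213 212 214 214 215 216 216 214 214]
 [216 215 214 214 215 216 214 214 215 216 217 214 213 212 213]
 [216 215 216 215 217 217 216 215 215 215 216 214 213 212 214]]
```

The cap stands right way up in the tray at about (0.535, 0.275). Next I'll set the puller down on the worktop.

>>> send_rows --increments '[{"claw": 1,"travel": [0,0.6,2],"spin": 0},{"claw": 1,"travel": [0,0,3],"spin": 0},{"claw": 1,"travel": [0,0,3],"spin": 0},{"claw": 1,"travel": [0,0,2],"spin": 0},{"claw": 1,"travel": [0,0,1.5],"spin": 0},{"claw": 1,"travel": [0,0,0.6],"spin": 0},{"claw": 1,"travel": [0,0,0],"spin": 0},{"claw": 1,"travel": [0,0,0],"spin": 0}]'

```text
clock: 28.02
eef_pos: [0.5233, -0.1926, 0.1109]
ee_rot: [0.994, -0.111, 0.001, 0.0]
contact_force: [-0.2, 0.2, -2.2]
finger_gap: 0.219
finger_force: 102.5
```

>>> send_rows --increments '[{"claw": 1,"travel": [0,0,0.15],"spin": 0},{"claw": 1,"travel": [0,0,0],"spin": 0},{"claw": 1,"travel": [0,0,0],"spin": 0}]'

```text
clock: 28.4
eef_pos: [0.5227, -0.1925, 0.1087]
ee_rot: [0.994, -0.111, 0.0, 0.0]
contact_force: [0.3, 0.1, -1.8]
finger_gap: 0.218
finger_force: 102.5
```

>>> send_rows --increments '[{"claw": 1,"travel": [0,0,0.15],"spin": 0},{"claw": 1,"travel": [0,0,0.15],"spin": 0},{"claw": 1,"travel": [0,0,0.1],"spin": 0},{"claw": 1,"travel": [0,0,0],"spin": 0}]' --newtons 60

```text
clock: 28.9
eef_pos: [0.5228, -0.1925, 0.1046]
ee_rot: [0.994, -0.111, 0.0, 0.0]
contact_force: [0.6, -0.4, -1.9]
finger_gap: 0.215
finger_force: 102.8
```

>>> send_rows --increments '[{"claw": 1,"travel": [0,0,0.08],"spin": 0},{"claw": 1,"travel": [0,0,0],"spin": 0},{"claw": 1,"travel": [0,0,0],"spin": 0}]'

```text
clock: 29.28
eef_pos: [0.5233, -0.1925, 0.1043]
ee_rot: [0.994, -0.111, 0.001, 0.0]
contact_force: [0.3, 1.2, 4.8]
finger_gap: 0.22
finger_force: 103.3
```

>>> send_rows --increments '[{"claw": 0.4,"travel": [0,0,0],"spin": 0},{"claw": 0.2,"travel": [0,0,0],"spin": 0},{"claw": -0.2,"travel": [0,0,0],"spin": 0},{"claw": -0.6,"travel": [0,0,0],"spin": 0},{"claw": -1,"travel": [0,0,0],"spin": 0},{"claw": -1,"travel": [0,0,0],"spin": 0},{"claw": -1,"travel": [0,0,0],"spin": 0}]'

```text
clock: 30.15
eef_pos: [0.5227, -0.1924, 0.1038]
ee_rot: [0.994, -0.111, -0.0, 0.0]
contact_force: [-0.6, 0.1, 0.2]
finger_gap: 0.999
finger_force: 0.0
```

>>> send_rows --increments '[{"claw": -1,"travel": [0,0,-1],"spin": 0},{"claw": -1,"travel": [0,0,-2],"spin": 0},{"claw": -1,"travel": [0,0,-3],"spin": 0},{"claw": -1,"travel": [0,0,-3],"spin": 0},{"claw": -1,"travel": [0,0,-3],"spin": 0},{"claw": -1,"travel": [-3,0,-3],"spin": 0},{"claw": -1,"travel": [-4,0,0],"spin": 0},{"claw": -1,"travel": [0,0,0],"spin": 0}]'

```text
clock: 31.15
eef_pos: [0.4526, -0.1768, 0.255]
ee_rot: [0.994, -0.111, 0.0, 0.0]
contact_force: [0.7, -0.0, 0.8]
finger_gap: 1.002
finger_force: 0.0
```

```bash
python3 -c "
from h import *
go(.52,-.19,.104)
snap('side','s9.png')
im=np.load('side.npz')['img']
th=np.radians(-12.7);c,s=np.cos(th),np.sin(th)
G=lambda x,y,z:(.523+c*x-s*y,-.1925+s*x+c*y,z)
for L in[(0,0,.145),(0,0,.122),(0,0,.105),(-.0335,0,.075),(.01,.019,.004),(-.005,.019,.004),(.02,-.019,.004),(0,0,.1),(.05,0,.0)]:
  u,v=proj('side',G(*L))[0]; print(L,(round(u),round(v)),im[round(v),round(u)])
"
```

```text
pos [ 0.4526 -0.1768  0.255 ] yaw -12.79 tilt [ 0.0008 -0.001 ] travel cm [ 6.85 -0.22 15.11] F [ 0.7 -0.   0.8] t 31.15 gap 1.002 ff 0.0
(0, 0, 0.145) (310, 188) [31 30 35]
(0, 0, 0.122) (309, 193) [18 16 19]
(0, 0, 0.105) (309, 196) [12 11 16]
(-0.0335, 0, 0.075) (319, 206) [54 55 58]
(0.01, 0.019, 0.004) (301, 216) [202 219 221]
(-0.005, 0.019, 0.004) (306, 218) [211 225 226]
(0.02, -0.019, 0.004) (304, 205) [108 120 128]
(0, 0, 0.1) (309, 197) [16 18 21]
(0.05, 0, 0.0) (292, 207) [229 240 240]
```

>>> send_rows --increments '[{"claw": -1,"travel": [-2,3,-3],"spin": 0},{"claw": -1,"travel": [-2,4,-3],"spin": 0},{"claw": -1,"travel": [-2,4,0],"spin": 0},{"claw": -1,"travel": [0,4,0],"spin": 0},{"claw": -1,"travel": [0,0,0],"spin": 0}]'

```text
clock: 31.82
eef_pos: [0.3622, -0.3132, 0.3139]
ee_rot: [0.994, -0.114, 0.0, 0.001]
contact_force: [0.1, 0.4, -0.6]
finger_gap: 0.999
finger_force: 0.0
```

```bash
python3 -c "
from h import *
snap('side','s10.png')
a=np.load('side.npz')['img'];b=cv2.imread('pics/s0.png')
g=cv2.cvtColor(a,6);d=cv2.cvtColor(b,6).astype(int)-g
for v in range(172,226,2): print(v,' '.join('%3d'%x for x in g[v,288:336:2]))
th=np.radians(-12.7);c,s=np.cos(th),np.sin(th)
G=lambda x,y,z:(.523+c*x-s*y,-.1925+s*x+c*y,z)
for L in[(.031,.023,.004),(.031,-.023,.004),(-.0375,.023,.004),(-.0375,-.023,.004),(0,0,.144)]:print(L,proj('side',G(*L))[0].round(1))
"
```

```text
172 238 238 238 239 238 238 238 238 238 238 238 238 238 238 184 181 179 180 183 187 170  87  81  83
174 238 238 238 238 239 239 238 238 238 238 238 238 239 227 180 181 184 183 180 180 163  82  81  84
176 239 239 239 238 239 239 238 238 238 238 238 238 231 193 185 179 179 181 184 183 176 115  80  84
178 238 239 238 238 239 238 239 238 238 238 239 238 237 138 177 188 185 180 179 180 182 182 177 153
180 239 238 238 238 238 239 239 238 238 238 238 238 238 236 221 178 167 185 185 181 178 180 181 181
182 239 238 238 239 239 238 238 238 238 238 238 238 238 238 238 238 228 171 153 182 184 179 178 179
184 239 238 239 238 239 238 238 239 238 232 238 239 238 239 238 238 238 239 228 200 143 176 183 180
186 238 239 239 238 238 238 239 238 227  46  81 169 238 238 238 239 238 238 238 239 236 210 127 168
188 238 239 238 238 238 239 239 238 133  32  33  30  85 238 238 238 239 238 238 238 238 238 238 221
190 238 238 239 238 239 238 238 222  29  33  32  31 105 239 238 238 238 238 239 238 238 238 238 238
192 239 239 238 239 238 239 238 212  14  19  23  23 150 238 238 239 239 238 238 238 238 238 238 238

[... 1077 characters left out ...]
38 238 238 238 239 239
216 239 238 235 218 159 180 205 227 239 239 232 177 150  89  86 223 238 239 238 238 238 238 239 239
218 239 238 239 239 236 214 144 188 187 223 193 183 165  90 159 238 239 238 238 238 238 239 238 239
220 238 238 239 238 238 238 235 221 190 193 183 180 177 154 231 238 238 238 239 238 239 239 239 239
222 238 238 238 238 238 239 238 239 238 230 182 170 179 204 238 238 238 239 238 239 239 238 239 239
224 239 239 239 238 238 238 238 238 238 238 238 228 206 235 238 238 238 238 238 239 239 239 239 239
(0.031, 0.023, 0.004) [294.3 214.4]
(0.031, -0.023, 0.004) [300.9 202.7]
(-0.0375, 0.023, 0.004) [314.7 223.6]
(-0.0375, -0.023, 0.004) [321.  211.6]
(0, 0, 0.144) [309.6 188.5]
```

The puller stands upright, with its grip, arm, fork and tips at the predicted pixels. The arm is clear, so I'll hand the job in.

```bash
python3 -c "
from h import *
print(job.finish_job())"
```

```text
the job is handed in; nothing more can be done
None
```

The job is handed in at about 32 s on the robot's clock: the cap is off its stem and standing right way up in the white tray, and the puller is upright on its fork on the worktop with the arm clear.

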